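# Touch-dry check along a row of painted badges

### The arm

A 6-joint arm with a two-finger parallel gripper is mounted at the origin on the work surface. World frame = base frame: x ahead of the robot, y to its left, z up, the work surface at z = 0. Lengths are in m, angles in rad, forces in N, time in s.
With the tool pointing down it reaches from about 0.3 to 0.775 m from the base axis. Payload 14.6 kg.
Tool frame: the origin (TCP) lies midway between the tips of the shut fingers; the grasp point (between the pads) lies 19 mm behind it; z points along the fingers, y is the line along which they close (so a half turn about z gives the same grasp; the last joint's range is limited). The gripper opens to 94 mm and grips with 3 to 60 N. Pads are 16 mm wide; open, the fingers measure 119 mm over their backs; the gripper's body (75 mm by 177 mm) begins 78 mm behind the grasp point.
Start: joints at [-1.258, 0.3, 1.521, -0, 1.321, -0.067], TCP at [0.204, -0.511, 0.183] pointing down, gripper open.
Joint ranges: [-3.03, 3.03], [-0.79, 2.21], [0.23, 2.52], [-1.04, 4.18], [0, 3.07], [-2.55, 2.55]. Speed limits (rad/s): [2.22, 2.22, 2.57, 3.14, 3.14, 3.14].

### API

Orientations are given as a 3x3 rotation matrix whose columns are the frame's x, y, z axes.
In Python, from cell import bot gives the robot as it stands.
- The arm moves only by the tool arm_command, never from a script. Its argument "deltas" is a list of rows, each an object of numbers: "tx", "ty", "tz": the shift along the tool's x, y, z in units of 25 mm (1.0 is 25 mm); "roll": the turn about the tool's z in units of 6 degrees (1.0 is 6 degrees); "hand": the opening, from -1 (shut) to 1 (fully open). In form: [{"tx": .., "ty": .., "tz": .., "roll": .., "hand": ..}, ...]. A call has 1 to 5 rows; each row is the pose to reach, as a shift and turn from the pose commanded when the call began, along the tool's axes at that moment; what a row does not reach only later rows make up. A row lasts 1/10 s, in which the tool goes at most 50 mm and 8.59 degrees, less where a joint would pass 70% of its speed; a pose out of reach is approached as far as the arm can. A call with a gripper value outside its range is refused whole. The fingers move at their own pace and stop on an object; "squeeze" is the grip in N (left out, the last holds). Time passes only in rows, so rows that repeat a pose let the fingers close. It gives the time, the measured TCP pose, the force, the opening and the grip force at its end, in the units of the state.
- bot.observe(): the state, without advancing time (a new reading comes with each control period).
- bot.get_image(name): name is "scene" or "top" or "wrist"; returns a dict with "color" (400x640x3 uint8, blue, green, red), "intrinsics" (3x3 intrinsics, pixels), "rvec" (rotation vector, rad) and "tvec" (3), from world to camera coordinates, as OpenCV has them; the wrist camera has in their place "tool_from_camera" (4x4, takes a point from camera to tool coordinates, whose origin is the TCP and whose axes are the flange's). Camera axes: x right, y down, z forward; pixel columns grow to the right and rows downward; lengths in m; the calibration is good to about 2 mm. A picture is of the moment at which its call begins: read the wrist's pose just before it. There is no depth.
- bot.finish_job(): hands the job in; it is judged then, once.
The state is a dict: "time_s": time; "joint_positions": joint angles; "joint_vel": joint speeds; "joint_efforts": joint torques, N m; "tcp_pos": TCP position; "ee_rot": TCP orientation; "force": force on the tool from outside, world axes, zero at the start; "ft_torque": the same for the moment, N m; "grip_width": finger opening in m; "grip_force": force on a finger pad.
Only numpy, scipy, OpenCV 4.12 (cv2) and the standard library are available. Lean on these libraries where they do the work, as an engineer would, in place of code of your own. Each camera call takes 0.05 s, during which the arm holds its last target. There are 200 camera calls.

### The job

Check that the paint is dry: with the closed fingertips, run along the row of five sprung badges on the black wheel from the white one to the red one, touching each in turn lightly from above so that it dips a little on its spring, and staying close over the row (no more than about a centimetre above the badges) from one to the next. Finish with the fingertips still resting lightly on the red badge, holding it slightly dipped while the other four are free. Never push a badge down to its stop or pull it up, and leave the cup, jar and brush where they are.

Things in the scene. Friction and masses are not known exactly. Their poses are not given: they have to be found in the camera images.
- wheel: Fixed black rubber work wheel, a flat round disc 320 mm across and 45 mm high, lying on the white bench; origin at the centre of its underside, so its top face is 45 mm above the origin. The row of badges runs roughly along its x axis, the white badge at the -x end, and may point any way on the bench.
- top_white (a point): Highest point of the first (white) painted badge of the row: a white shallow dome, 26 mm across and 8 mm thick (3 mm straight rim, 5 mm dome), on its own fixed sprung pin. Untouched, this point is 34 mm above the wheel's top face (79 mm above the bench); it moves with the badge. Badges stand 54 to 64 mm apart, in a slightly wavy row that differs each time.
- blank_white (a joint): How far the first (white) badge is pressed down on its spring, m: 0 untouched, grows downward, stop at 0.010 (negative: pulled up). The spring takes about 0.6 N per mm and brings it back up; it cannot turn or slide sideways.
- top_blue1 (a point): Highest point of the second (blue) painted badge of the row: a blue shallow dome, 26 mm across and 8 mm thick (3 mm straight rim, 5 mm dome), on its own fixed sprung pin. Untouched, this point is 34 mm above the wheel's top face (79 mm above the bench); it moves with the badge. Badges stand 54 to 64 mm apart, in a slightly wavy row that differs each time.
- blank_blue1 (a joint): How far the second (blue) badge is pressed down on its spring, m: 0 untouched, grows downward, stop at 0.010 (negative: pulled up). The spring takes about 0.6 N per mm and brings it back up; it cannot turn or slide sideways.
- top_blue2 (a point): Highest point of the third (blue) painted badge of the row: a blue shallow dome, 26 mm across and 8 mm thick (3 mm straight rim, 5 mm dome), on its own fixed sprung pin. Untouched, this point is 34 mm above the wheel's top face (79 mm above the bench); it moves with the badge. Badges stand 54 to 64 mm apart, in a slightly wavy row that differs each time.
- blank_blue2 (a joint): How far the third (blue) badge is pressed down on its spring, m: 0 untouched, grows downward, stop at 0.010 (negative: pulled up). The spring takes about 0.6 N per mm and brings it back up; it cannot turn or slide sideways.
- top_blue3 (a point): Highest point of the fourth (blue) painted badge of the row: a blue shallow dome, 26 mm across and 8 mm thick (3 mm straight rim, 5 mm dome), on its own fixed sprung pin. Untouched, this point is 34 mm above the wheel's top face (79 mm above the bench); it moves with the badge. Badges stand 54 to 64 mm apart, in a slightly wavy row that differs each time.
- blank_blue3 (a joint): How far the fourth (blue) badge is pressed down on its spring, m: 0 untouched, grows downward, stop at 0.010 (negative: pulled up). The spring takes about 0.6 N per mm and brings it back up; it cannot turn or slide sideways.
- top_red (a point): Highest point of the last (red) painted badge of the row: a red shallow dome, 26 mm across and 8 mm thick (3 mm straight rim, 5 mm dome), on its own fixed sprung pin. Untouched, this point is 34 mm above the wheel's top face (79 mm above the bench); it moves with the badge. Badges stand 54 to 64 mm apart, in a slightly wavy row that differs each time.
- blank_red (a joint): How far the last (red) badge is pressed down on its spring, m: 0 untouched, grows downward, stop at 0.010 (negative: pulled up). The spring takes about 0.6 N per mm and brings it back up; it cannot turn or slide sideways.
- cup_rim (a point): Bystander: centre of the mouth of a small loose clear paint cup, 44 mm across, 24 mm high, standing on the wheel beside the row.
- jar: Bystander: small loose glass paint jar with black cap, 34 mm across, 42 mm high, standing on the wheel beside the row; origin at the centre of its underside.
- brush: Bystander: slim loose brush with an 11 mm thick square gold handle, about 157 mm long in all, lying on the wheel on the other side of the row; origin on its underside near its middle, its x axis along it towards the bristles.

How it is judged:
By the outcome, as a careful person would: the job done as asked, in the order asked, and still so for the second after the job is handed in, while the arm keeps its last pose, push and grip.
It also fails if it takes over 45 s, if anything falls off the work surface, if the arm or the gripper's body presses on something with over 40 N, if the wrist force passes 120 N, or if a joint passes its speed limit or range.

## Working session

There is one attempt and no reset: what is moved stays moved. The work goes in short steps, Python scripts to look and compute and a tool call to move; the robot and the scene stay as the last step left them, time stands still between calls to the robot, and variables do not carry over. Pictures are saved under pics/ and viewed, at most 10 in all, crops included, and the job is handed in when it is done.

Besides the shell and the picture viewer there is one more tool, called after "Request:" as name([rows], argument=value, ...), one row to a line, values as JSON. arm_command: Moves the arm, as the interface text tells. Its arguments: {"type":"object","properties":{"deltas":{"type":"array"},"squeeze":{"type":"number"}},"required":["deltas"]}

```bash
mkdir -p pics; ls; python3 - <<'E'
from cell import bot
import cv2,numpy as np
s=bot.observe();print(s['time_s'],s['tcp_pos'],np.round(s['ee_rot'],3),s['grip_width'],s['force'])
a=bot.get_image('top');b=bot.get_image('scene')
import pickle;pickle.dump((a,b),open('im.pkl','wb'))
cv2.imwrite('pics/top.png',a['color']);cv2.imwrite('pics/scene.png',b['color'])
E
```

```text
pics
0.0 [ 0.20380964 -0.51053436  0.18228751] [[ 0.929  0.371 -0.   ]
 [ 0.371 -0.929  0.001]
 [ 0.    -0.001 -1.   ]] 0.094108229686605 [-0.5037849   0.1519427   0.52916083]
```

View pics/top.png

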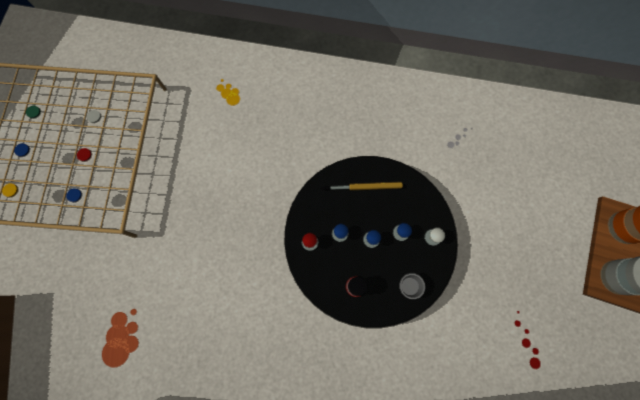

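View pics/scene.png

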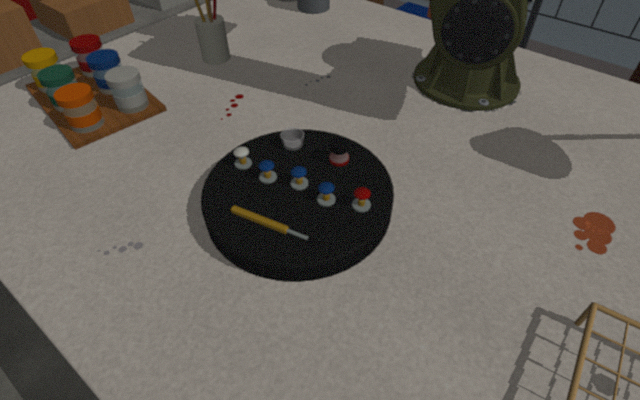

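The top view shows the row white (435,236), blues (402,231), (372,238), (341,232), red (310,240), with the brush above it, and the jar (360,286) and cup (412,286) below. The scene view shows the domes on short pins over white base plates, white at (242,152) and red at (362,193).

```bash
cat > h.py <<'E'
import cv2,numpy as np
def ray(im,uv):
    K=im['intrinsics'];R=cv2.Rodrigues(np.array(im['rvec']))[0];t=np.array(im['tvec']).ravel()
    d=R.T@np.linalg.inv(K)@[uv[0],uv[1],1.];return -R.T@t,d
def onz(im,uv,z):
    c,d=ray(im,uv);return c+d*(z-c[2])/d[2]
def tri(a,ua,b,ub):
    (c1,d1),(c2,d2)=ray(a,ua),ray(b,ub)
    s=np.linalg.lstsq(np.c_[d1,-d2],c2-c1,rcond=None)[0];p,q=c1+s[0]*d1,c2+s[1]*d2
    return (p+q)/2,np.linalg.norm(p-q)
def blobs(img,name,box,amin=15):
    x0,y0,x1,y1=box;h=cv2.cvtColor(img,cv2.COLOR_BGR2HSV).astype(int);H,S,V=h[...,0],h[...,1],h[...,2]
    m={'blue':(H>100)&(H<125)&(S>130)&(V>50),'red':((H<8)|(H>172))&(S>150)&(V>60),'white':(S<60)&(V>170)}[name].astype(np.uint8)
    k=np.zeros_like(m);k[y0:y1,x0:x1]=m[y0:y1,x0:x1]
    n,_,st,c=cv2.connectedComponentsWithStats(k)
    return [(np.round(c[i],1).tolist(),st[i].tolist()) for i in range(1,n) if st[i][4]>=amin]
E
python3 - <<'E'
from h import *;import pickle
a,b=pickle.load(open('im.pkl','rb'))
for im,box in((a,(290,200,455,262)),(b,(220,135,385,220))):
    print(ray(im,(0,0))[0])
    for n in('white','blue','red'):print(n,blobs(im['color'],n,box))
A=cv2.resize(a['color'][140:340,270:480],None,fx=3.5,fy=3,interpolation=2)
A=cv2.resize(a['color'][210:260,295:455],None,fx=5,fy=5,interpolation=2);B=cv2.resize(b['color'][120:220,215:385],(800,470),interpolation=2)
cv2.imwrite('pics/z.png',np.vstack([A,B])[:600])
E
```

```text
[0.4346325  0.03347444 0.7119505 ]
white [([433.8, 235.6], [431, 233, 7, 6, 29])]
blue [([340.2, 230.8], [334, 224, 13, 14, 141]), ([403.7, 230.0], [397, 224, 14, 13, 142]), ([373.0, 237.1], [367, 231, 13, 13, 143])]
red [([309.0, 239.9], [302, 233, 15, 14, 148])]
[0.91598189 0.31210833 0.54275305]
white []
blue [([266.1, 165.1], [259, 160, 15, 11, 137]), ([298.5, 171.3], [291, 166, 16, 12, 143]), ([326.3, 187.4], [319, 182, 16, 12, 154])]
red [([340.3, 163.3], [331, 160, 18, 6, 35]), ([362.3, 192.9], [355, 187, 16, 13, 158])]
```

View pics/z.png

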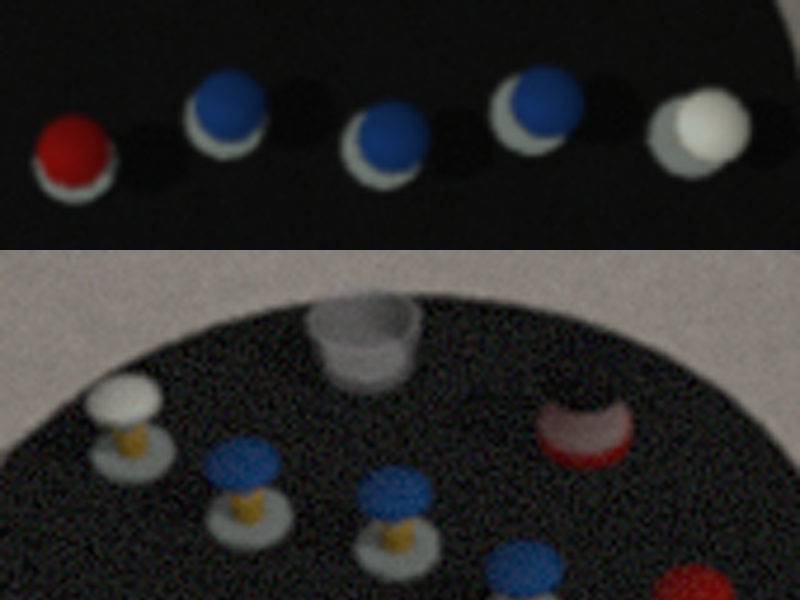

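The crop shows the white dome's centre at about (437.3,234.7) in the top view and (241.2,151.5) in the scene view.

```bash
python3 - <<'E'
from h import *;import pickle
a,b=pickle.load(open('im.pkl','rb'))
T=[(437.3,234.7),(403.7,230),(373,237.1),(340.2,230.8),(309,239.9)]
S=[(241.2,151.5),(266.1,165.1),(298.5,171.3),(326.3,187.4),(362.3,192.9)]
P=[]
for t,s in zip(T,S):
    p,e=tri(a,t,b,s);q=onz(a,t,.0745);P.append(q);print(np.round(p*1000,1),round(e*1000,1),'plane',np.round(q*1000,1),np.round(onz(b,s,.0745)*1000,1))
P=np.array(P);print(np.linalg.norm(np.diff(P,axis=0),axis=1), np.hypot(P[:,0],P[:,1]))
for n,uv,z in(('jar',(357,286),.087),('cup',(412,286),.069),('brush',(376,186),.056)):print(n,onz(a,uv,z))
E
```

```text
[ 570.4 -154.4   71.1] 0.1 plane [ 569.7 -153.5   74.5] [ 572.9 -151.    74.5]
[568.6 -95.6  71.4] 1.4 plane [567.5 -94.4  74.5] [571.1 -93.6  74.5]
[546.3 -43.8  71.4] 1.1 plane [545.4 -43.   74.5] [548.9 -42.   74.5]
[547.   15.   71.5] 0.9 plane [546.2  15.4  74.5] [549.5  16.4  74.5]
[521.3  66.1  71.5] 0.9 plane [520.7  66.4  74.5] [524.   67.3  74.5]
[0.0591932  0.05594617 0.05836051 0.05699938] [0.5900619  0.57530386 0.54712038 0.54641262 0.52486636]
jar [ 0.45750906 -0.02700868  0.087     ]
cup [ 0.47486004 -0.12144775  0.069     ]
brush [ 0.64461271 -0.03691138  0.056     ]
```

```bash
python3 - <<'E'
from h import *;import pickle
from cell import bot
a,b=pickle.load(open('im.pkl','rb'))
for n,uv,z in(('pot base',(216,61),0),('tray near corner',(80,145),0),('tray right corner',(163,104),0),('jar base',(133,110),.015)):print(n,onz(b,uv,z))
s=bot.observe();R=np.array(s['ee_rot']);print(s['time_s'],R.T@(np.array([.571,-.153,.150])-s['tcp_pos'])/.025)
E
```

```text
pot base [ 0.31125157 -0.53764663  0.        ]
tray near corner [ 0.70742225 -0.49202816  0.        ]
tray right corner [ 0.5143061 -0.482499   0.       ]
jar base [ 0.57958736 -0.49188904  0.015     ]
0.1 [18.94307458 -7.83746428  1.30347003]
```

Request:
arm_command([
  {"tx": 1.2,"ty": -1.5,"tz": 0,"roll": 0.8,"hand": -1},
  {"tx": 2.4,"ty": -3.0,"tz": 0,"roll": 1.6,"hand": -1},
  {"tx": 4.0,"ty": -3.8,"tz": 0,"roll": 2.4,"hand": -1},
  {"tx": 5.6,"ty": -4.4,"tz": 0,"roll": 3.2,"hand": -1},
  {"tx": 7.2,"ty": -5,"tz": 0,"roll": 3.63,"hand": -1},
], squeeze=5)

```text
time_s: 0.6
tcp_pos: [0.3255, -0.3265, 0.1829]
ee_rot: [[1.0, -0.004, 0.0], [-0.004, -1.0, -0.0], [0.0, 0.0, -1.0]]
force: [-0.3, -0.9, -0.5]
grip_width: 0.0573
grip_force: 0.0
```

Request:
arm_command([
  {"tx": 1.5,"ty": -1.1,"hand": -1},
  {"tx": 3.0,"ty": -2.2,"hand": -1},
  {"tx": 4.5,"ty": -3.3,"hand": -1},
  {"tx": 6.0,"ty": -4.4,"hand": -1},
  {"tx": 7.5,"ty": -5.5,"hand": -1},
])

```text
validation failed for argument at $.de...
```

Request:
arm_command([
  {"tx": 1.2,"ty": -0.8,"tz": 0.5,"hand": -1},
  {"tx": 2.3,"ty": -1.44,"tz": 1.2,"hand": -1},
  {"tx": 2.3,"ty": -1.44,"tz": 2.4,"hand": -1},
  {"tx": 2.3,"ty": -1.44,"tz": 3.2,"hand": -1},
  {"tx": 2.3,"ty": -1.44,"tz": 3.2,"hand": -1},
])

```text
validation failed for argument at $.de...
```

Request:
arm_command([
  {"tx": 1.5,"ty": -1.1,"tz": 0,"roll": 0,"hand": -1},
  {"tx": 3.0,"ty": -2.2,"tz": 0,"roll": 0,"hand": -1},
  {"tx": 4.5,"ty": -3.3,"tz": 0,"roll": 0,"hand": -1},
  {"tx": 6.0,"ty": -4.4,"tz": 0,"roll": 0,"hand": -1},
  {"tx": 7.5,"ty": -5.5,"tz": 0,"roll": 0,"hand": -1},
])

```text
time_s: 1.1
tcp_pos: [0.5135, -0.189, 0.1826]
ee_rot: [[1.0, -0.0, -0.0], [-0.0, -1.0, 0.0], [-0.0, -0.0, -1.0]]
force: [0.2, -0.6, 0.1]
grip_width: 0.0175
grip_force: 0.0
```

Request:
arm_command([
  {"tx": 1.2,"ty": -0.8,"tz": 0.5,"roll": 0,"hand": -1},
  {"tx": 2.3,"ty": -1.44,"tz": 1.2,"roll": 0,"hand": -1},
  {"tx": 2.3,"ty": -1.44,"tz": 2.2,"roll": 0,"hand": -1},
  {"tx": 2.3,"ty": -1.44,"tz": 2.8,"roll": 0,"hand": -1},
  {"tx": 2.3,"ty": -1.44,"tz": 2.8,"roll": 0,"hand": -1},
])

```text
time_s: 1.6
tcp_pos: [0.5687, -0.154, 0.1103]
ee_rot: [[1.0, 0.0, -0.004], [0.0, -1.0, 0.001], [-0.004, -0.001, -1.0]]
force: [0.0, -0.4, 0.4]
grip_width: 0.0002
grip_force: 0.0
```

```bash
python3 - <<'E'
from cell import bot
import cv2,numpy as np,pickle
s=bot.observe();print(s['time_s'],s['tcp_pos'],s['grip_width'],s['force'])
a=bot.get_image('scene');w=bot.get_image('wrist');t=bot.get_image('top')
pickle.dump((s,a,w,t),open('im2.pkl','wb'))
v=np.vstack([cv2.resize(a['color'][80:240,180:400],(412,300)),cv2.resize(t['color'][150:330,270:480],(412,300))])
cv2.imwrite('pics/v2.png',np.hstack([v,cv2.resize(w['color'],(388,242),interpolation=3)]) if 0 else v)
cv2.imwrite('pics/w2.png',w['color']);print(np.round(w['tool_from_camera'],3))
E
```

```text
1.6 [ 0.568678   -0.1539665   0.11030561] 0.0002387468029040924 [ 0.0291187  -0.35217746  0.43214545]
[[-0.    -0.971 -0.239  0.069]
 [ 1.    -0.     0.     0.   ]
 [-0.    -0.239  0.971 -0.202]
 [ 0.     0.     0.     1.   ]]
```

View pics/v2.png

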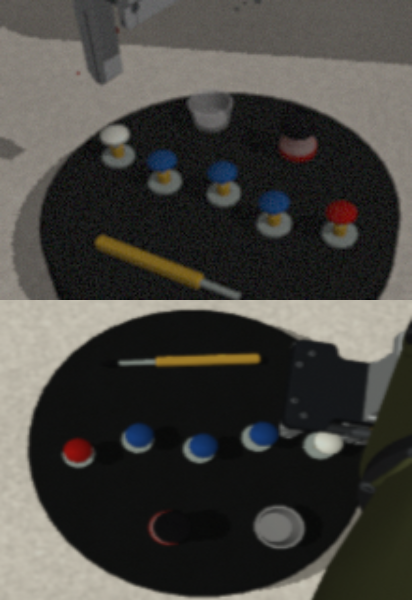

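View pics/w2.png

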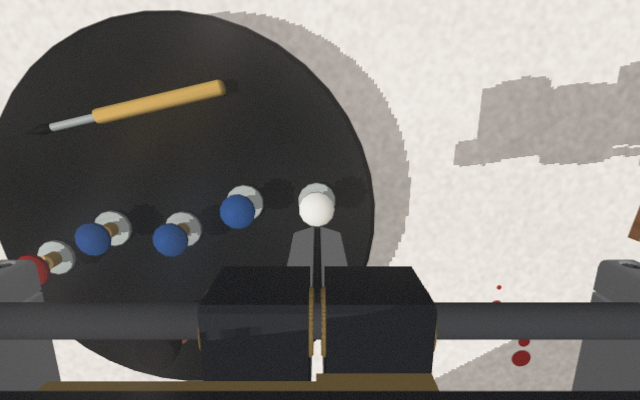

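The scene view shows the shut fingertips about 30 px above the white dome. The wrist view shows white at (317,210) and blues at (237,212), (170,240), (93,240); I measure these from close by.

```bash
cat >> h.py <<'E'
def wrist(s,w,uv,z=.0745):
    M=np.eye(4);M[:3,:3]=s['ee_rot'];M[:3,3]=s['tcp_pos'];M=M@np.array(w['tool_from_camera'])
    d=M[:3,:3]@np.linalg.inv(w['intrinsics'])@[uv[0],uv[1],1.];c=M[:3,3];return c+d*(z-c[2])/d[2]
E
python3 - <<'E'
from h import *;import pickle
s,a,w,t=pickle.load(open('im2.pkl','rb'))
for im,uv in((a,'scene'),):
    p,_=cv2.projectPoints(np.array([s['tcp_pos']]),im['rvec'],im['tvec'],im['intrinsics'],None);print('tcp in scene',p.ravel())
bl=[('blue',x) for x in blobs(w['color'],'blue',(40,180,300,265))]+[('white',x) for x in blobs(w['color'],'white',(285,180,345,235))]
for n,x in bl:print(n,x,np.round(1000*wrist(s,w,x[0]),1))
E
```

```text
tcp in scene [238.67271579 132.79251385]
blue ([236.7, 211.6], [220, 195, 35, 34, 896]) [569.8 -96.1  74.5]
blue ([90.3, 240.7], [75, 224, 34, 31, 680]) [547.3  14.2  74.5]
blue ([167.6, 239.9], [153, 224, 33, 32, 738]) [547.9 -43.4  74.5]
white ([314.7, 205.3], [299, 184, 34, 42, 1092]) [ 574.6 -152.8   74.5]
```

Request:
arm_command([
  {"tx": 0,"ty": 0.04,"tz": 0.4,"roll": 0,"hand": -1},
  {"tx": 0,"ty": 0.04,"tz": 0.8,"roll": 0,"hand": -1},
  {"tx": 0,"ty": 0.04,"tz": 0.8,"roll": 0,"hand": -1},
])

```text
time_s: 2.05
tcp_pos: [0.569, -0.1554, 0.0912]
ee_rot: [[1.0, -0.001, -0.002], [-0.001, -1.0, 0.001], [-0.002, -0.001, -1.0]]
force: [-0.5, 0.4, -0.7]
grip_width: 0.0002
grip_force: 0.0
```

```bash
python3 - <<'E'
from cell import bot
import cv2,numpy as np,pickle
from h import *
s=bot.observe();print(s['time_s'],s['tcp_pos'],s['force'])
a=bot.get_image('scene')
p,_=cv2.projectPoints(np.array([s['tcp_pos']]),a['rvec'],a['tvec'],a['intrinsics'],None);print(p.ravel())
cv2.imwrite('pics/c3.png',cv2.resize(a['color'][90:190,190:290],(600,600),interpolation=2))
E
```

```text
2.05 [ 0.56898184 -0.15540523  0.09118471] [-0.52098241  0.38276716 -0.74512234]
[239.65662829 141.65346891]
```

View pics/c3.png

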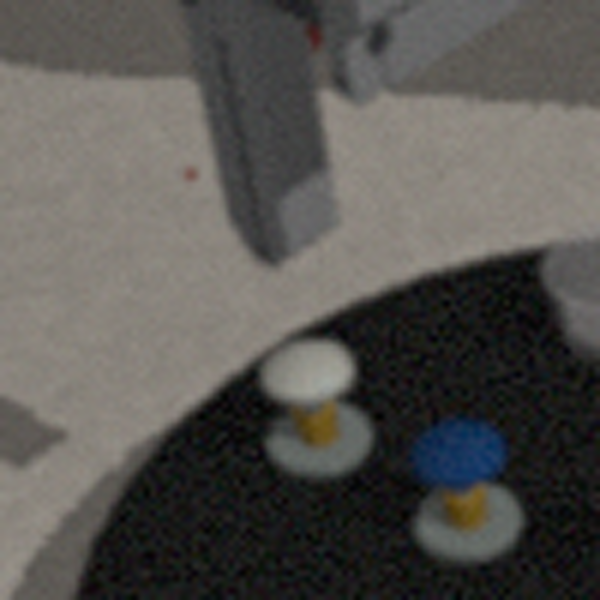

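```bash
python3 - <<'E'
from h import *;import pickle
s,a,w,t=pickle.load(open('im2.pkl','rb'))
print(w['intrinsics'])
M=np.eye(4);M[:3,:3]=s['ee_rot'];M[:3,3]=s['tcp_pos'];M=M@np.array(w['tool_from_camera'])
d2=M[:3,:3]@np.linalg.inv(w['intrinsics'])@[295,228,1.];c2=M[:3,3]
for uv in((233.4,124.8),(234,126)):
    c1,d1=ray(a,uv)
    q=np.linalg.lstsq(np.c_[d1,-d2],c2-c1,rcond=None)[0];p,r=c1+q[0]*d1,c2+q[1]*d2
    print((p+r)/2-s['tcp_pos'],np.linalg.norm(p-r))
for P in([8,12.5,0],[8,-12.5,0],[-8,12.5,0],[8,12.5,20]):
    X=np.array(s['tcp_pos'])+np.array(P)/1000
    print(P,cv2.projectPoints(X[None],a['rvec'],a['tvec'],a['intrinsics'],None)[0].ravel())
    c=np.linalg.inv(M)@np.r_[X,1];u=w['intrinsics']@c[:3];print('  wrist',u[:2]/u[2])
E
```

```text
[[340.04096629   0.         316.82112272]
 [  0.         340.04096629 199.71880884]
 [  0.           0.           1.        ]]
[0.01280623 0.01048237 0.02968807] 0.003824114106022923
[0.01205414 0.01061061 0.02708417] 0.00409788620525228
[8, 12.5, 0] [240.33853222 138.1188288 ]
  wrist [296.00908676 216.96906945]
[8, -12.5, 0] [229.89629039 132.19586087]
  wrist [336.31930956 216.97213823]
[-8, 12.5, 0] [247.47716244 133.39107183]
  wrist [296.39170709 241.22660348]
[8, 12.5, 20] [238.48899689 128.1682634 ]
  wrist [293.8652044  227.35020737]
```

Request:
arm_command([
  {"tx": 0.06,"ty": -0.04,"tz": 0.2,"roll": 0,"hand": -1},
  {"tx": 0.06,"ty": -0.04,"tz": 0.4,"roll": 0,"hand": -1},
  {"tx": 0.06,"ty": -0.04,"tz": 0.5,"roll": 0,"hand": -1},
  {"tx": 0.06,"ty": -0.04,"tz": 0.5,"roll": 0,"hand": -1},
])

```text
time_s: 2.5
tcp_pos: [0.5711, -0.1545, 0.0799]
ee_rot: [[1.0, -0.0, -0.001], [-0.0, -1.0, 0.0], [-0.001, -0.0, -1.0]]
force: [0.5, -0.1, 0.5]
grip_width: 0.0002
grip_force: 0.0
```

```bash
cat > look.py <<'E'
from cell import bot
import cv2,numpy as np,sys
from h import *
F=[];P=[];dy=[]
for i in range(4):
    s=bot.observe();F.append(s['force']);P.append(s['tcp_pos']);a=bot.get_image('scene')
print(s['time_s'],'pos',np.round(np.mean(P,0)*1000,1),np.round(np.std(P,0)*1000,1),'F',np.round(np.mean(F,0),2),np.round(np.std(F,0),2),'joint',np.round(s['joint_efforts'],2))
for n in('blue','red'):print(n,[x[0] for x in blobs(a['color'],n,(220,135,385,220),60)])
x=int(sys.argv[1]) if len(sys.argv)>1 else 240
cv2.imwrite('pics/look.png',cv2.resize(a['color'][90:190,x-50:x+50],(600,600),interpolation=2))
E
python3 look.py
```

```text
2.65 pos [ 571.2 -154.5   80.2] [0.1 0.  0.2] F [0.3  0.14 0.02] [0.15 0.22 0.3 ] joint [ 1.000e-02 -6.088e+01 -3.251e+01  4.000e-02 -7.000e-02 -0.000e+00]
blue [[266.2, 165.2], [298.6, 171.3], [326.1, 187.4]]
red [[362.2, 192.9]]
```

View pics/look.png

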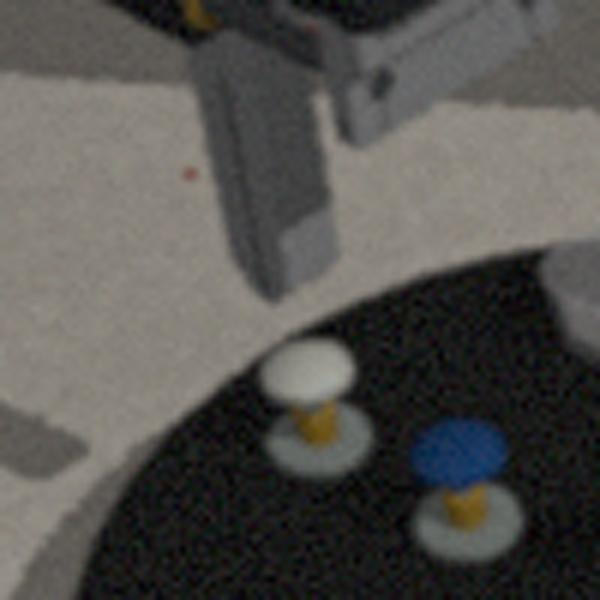

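The close view shows the visible fingertip's near corner at crop (272,300) and the dome top at about (308,338). That leaves a clear gap, so I step down while watching force and dip.

Request:
arm_command([
  {"tx": 0,"ty": 0,"tz": 0.06,"roll": 0,"hand": -1},
  {"tx": 0,"ty": 0,"tz": 0.12,"roll": 0,"hand": -1},
  {"tx": 0,"ty": 0,"tz": 0.12,"roll": 0,"hand": -1},
])

```text
time_s: 3.0
tcp_pos: [0.5712, -0.1545, 0.0771]
ee_rot: [[1.0, -0.0, -0.0], [-0.0, -1.0, 0.0], [-0.0, -0.0, -1.0]]
force: [-0.2, -0.3, 0.1]
grip_width: 0.0005
grip_force: 0.0
```

```bash
cat >> look.py <<'E'
g=cv2.cvtColor(a['color'],cv2.COLOR_BGR2GRAY)
print('white col', g[138:162,242].tolist())
E
python3 look.py
```

```text
3.15 pos [ 571.2 -154.5   77.2] [0.  0.  0.1] F [ 0.08 -0.33 -0.22] [0.2  0.21 0.36] joint [-0.000e+00 -6.114e+01 -3.248e+01  4.000e-02 -7.000e-02 -0.000e+00]
blue [[266.1, 165.0], [298.4, 171.3], [326.2, 187.4]]
red [[362.2, 192.9]]
white col [116, 133, 138, 136, 133, 96, 50, 27, 70, 123, 140, 146, 151, 154, 156, 159, 158, 155, 132, 91, 84, 84, 81, 79]
```

No contact at 77 mm, so the real tips sit above the reported TCP. I go on down.

Request:
arm_command([
  {"tx": 0,"ty": 0,"tz": 0.16,"roll": 0,"hand": -1},
  {"tx": 0,"ty": 0,"tz": 0.32,"roll": 0,"hand": -1},
  {"tx": 0,"ty": 0,"tz": 0.32,"roll": 0,"hand": -1},
])

```text
time_s: 3.5
tcp_pos: [0.5709, -0.1544, 0.0685]
ee_rot: [[1.0, -0.0, -0.001], [-0.0, -1.0, 0.0], [-0.001, -0.0, -1.0]]
force: [-0.4, 0.1, 0.1]
grip_width: 0.0004
grip_force: 0.0
```

```bash
python3 look.py
```

```text
3.65 pos [ 571.1 -154.5   69. ] [0.1 0.1 0.3] F [-0.15 -0.06 -0.22] [0.6  0.33 0.44] joint [-0.000e+00 -6.115e+01 -3.205e+01  3.000e-02 -7.000e-02 -0.000e+00]
blue [[266.2, 165.0], [298.4, 171.3], [326.1, 187.3]]
red [[362.1, 192.9]]
white col [104, 102, 101, 110, 118, 90, 54, 25, 70, 122, 142, 142, 153, 151, 155, 162, 163, 150, 126, 95, 78, 86, 88, 77]
```

View pics/look.png

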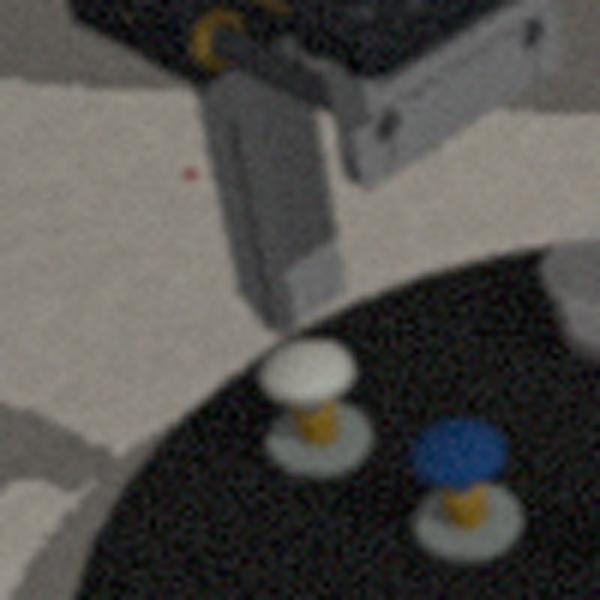

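The fingertip's near corner is now at crop (278,330), just above and slightly left of the white dome. A close wrist view will settle the sideways alignment.

```bash
python3 - <<'E'
from cell import bot
import cv2,numpy as np,pickle
from h import *
s=bot.observe();w=bot.get_image('wrist');a=bot.get_image('scene');pickle.dump((s,w,a),open('im4.pkl','wb'))
A=cv2.resize(w['color'][170:290,250:390],(700,600),interpolation=2)
cv2.imwrite('pics/w4.png',A)
E
```

```text
(no output)
```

View pics/w4.png

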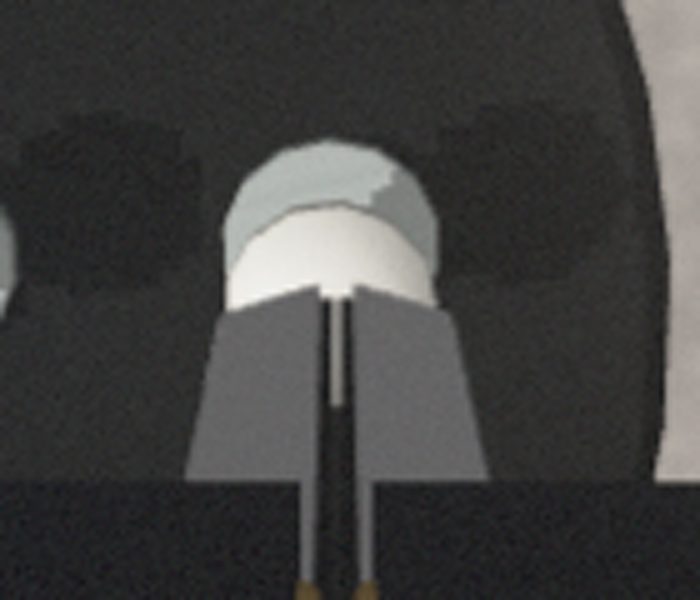

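The wrist crop shows the shut tips centred over the dome in y (gap at column 337 of the crop, dome at 331). The tip edges sit about 20 mm behind the TCP, so I expect contact at about TCP z 57 mm.

Request:
arm_command([
  {"tx": 0,"ty": 0,"tz": 0.15,"roll": 0,"hand": -1},
  {"tx": 0,"ty": 0,"tz": 0.28,"roll": 0,"hand": -1},
  {"tx": 0,"ty": 0,"tz": 0.28,"roll": 0,"hand": -1},
])

```text
time_s: 4.1
tcp_pos: [0.571, -0.1545, 0.0616]
ee_rot: [[1.0, -0.0, -0.001], [-0.0, -1.0, 0.0], [-0.001, -0.0, -1.0]]
force: [-0.2, -0.4, -0.1]
grip_width: 0.0003
grip_force: 0.0
```

```bash
python3 look.py
```

```text
4.25 pos [ 571.1 -154.5   62. ] [0.1 0.  0.3] F [ 0.75 -0.31  0.09] [0.66 0.4  0.3 ] joint [-0.000e+00 -6.138e+01 -3.182e+01  3.000e-02 -7.000e-02 -0.000e+00]
blue [[266.1, 165.0], [298.4, 171.3], [326.2, 187.4]]
red [[362.2, 192.8]]
white col [105, 106, 101, 103, 103, 106, 101, 92, 87, 120, 141, 150, 150, 160, 155, 156, 162, 152, 130, 96, 80, 92, 81, 78]
```

Request:
arm_command([
  {"tx": 0,"ty": 0,"tz": 0.06,"roll": 0,"hand": -1},
  {"tx": 0,"ty": 0,"tz": 0.1,"roll": 0,"hand": -1},
  {"tx": 0,"ty": 0,"tz": 0.1,"roll": 0,"hand": -1},
])

```text
time_s: 4.6
tcp_pos: [0.5712, -0.1545, 0.0597]
ee_rot: [[1.0, -0.0, -0.0], [-0.0, -1.0, 0.0], [-0.0, -0.0, -1.0]]
force: [-0.6, 0.4, -0.1]
grip_width: 0.0004
grip_force: 0.0
```

```bash
python3 look.py
```

```text
4.75 pos [ 571.3 -154.5   59.8] [0.  0.  0.1] F [-0.3  -0.01 -0.23] [0.38 0.52 0.43] joint [-0.000e+00 -6.162e+01 -3.184e+01  3.000e-02 -7.000e-02  0.000e+00]
blue [[266.2, 165.0], [298.4, 171.2], [326.1, 187.4]]
red [[362.3, 193.0]]
white col [91, 102, 107, 105, 99, 105, 101, 100, 99, 113, 134, 148, 152, 153, 157, 159, 158, 156, 134, 93, 86, 89, 80, 76]
```

Request:
arm_command([
  {"tx": 0,"ty": 0,"tz": 0.08,"roll": 0,"hand": -1},
  {"tx": 0,"ty": 0,"tz": 0.08,"roll": 0,"hand": -1},
])

```text
time_s: 5.0
tcp_pos: [0.5711, -0.1545, 0.0575]
ee_rot: [[1.0, -0.0, -0.0], [-0.0, -1.0, 0.0], [-0.0, -0.0, -1.0]]
force: [-0.9, 1.0, -0.8]
grip_width: 0.0007
grip_force: 0.0
```

```bash
python3 look.py
```

```text
5.15 pos [ 571.2 -154.5   57.7] [0.  0.  0.1] F [-0.26  0.55 -0.06] [0.47 0.35 0.56] joint [ 0.000e+00 -6.166e+01 -3.174e+01  3.000e-02 -7.000e-02 -0.000e+00]
blue [[266.4, 165.1], [298.5, 171.3], [326.0, 187.4]]
red [[362.2, 193.0]]
white col [98, 103, 105, 107, 104, 103, 101, 101, 100, 101, 115, 136, 148, 158, 158, 160, 161, 154, 123, 97, 85, 88, 86, 80]
```

Request:
arm_command([
  {"tx": 0,"ty": 0,"tz": 0.08,"roll": 0,"hand": -1},
  {"tx": 0,"ty": 0,"tz": 0.08,"roll": 0,"hand": -1},
])

```text
time_s: 5.4
tcp_pos: [0.5712, -0.1545, 0.0556]
ee_rot: [[1.0, -0.0, -0.0], [-0.0, -1.0, 0.0], [-0.0, -0.0, -1.0]]
force: [-0.4, -0.8, 1.1]
grip_width: 0.0007
grip_force: 0.3
```

```bash
python3 look.py
```

```text
5.55 pos [ 571.3 -154.6   55.8] [0.  0.  0.1] F [-0.15  0.02  0.55] [0.6  0.62 0.45] joint [ 0.000e+00 -6.147e+01 -3.150e+01  3.000e-02 -6.000e-02 -0.000e+00]
blue [[266.0, 165.1], [298.5, 171.3], [326.0, 187.4]]
red [[362.2, 193.0]]
white col [68, 83, 100, 107, 104, 99, 102, 107, 105, 106, 97, 110, 138, 158, 156, 160, 162, 157, 139, 108, 86, 87, 89, 79]
```

Request:
arm_command([
  {"tx": 0,"ty": 0,"tz": 0.08,"roll": 0,"hand": -1},
  {"tx": 0,"ty": 0,"tz": 0.08,"roll": 0,"hand": -1},
])

```text
time_s: 5.8
tcp_pos: [0.5713, -0.1546, 0.0537]
ee_rot: [[1.0, -0.0, 0.0], [-0.0, -1.0, 0.0], [0.0, -0.0, -1.0]]
force: [-0.0, 0.0, 1.0]
grip_width: 0.0005
grip_force: 0.8
```

```bash
python3 look.py
```

```text
5.95 pos [ 571.3 -154.6   53.8] [0.  0.  0.1] F [0.23 0.13 1.38] [0.18 0.33 0.48] joint [ 0.000e+00 -6.087e+01 -3.100e+01  3.000e-02 -5.000e-02 -0.000e+00]
blue [[266.2, 165.1], [298.4, 171.3], [326.1, 187.3]]
red [[362.2, 192.8]]
white col [69, 63, 78, 99, 104, 103, 102, 110, 104, 102, 102, 108, 130, 147, 153, 158, 160, 162, 155, 135, 99, 73, 78, 78]
```

White has dipped about 2.3 mm (1.4 N), with contact at TCP z of about 56 mm. I lift 7 mm and cross to the first blue.

Request:
arm_command([
  {"tx": 0,"ty": 0,"tz": -0.29,"roll": 0,"hand": -1},
  {"tx": -0.02,"ty": -0.5,"tz": -0.29,"roll": 0,"hand": -1},
  {"tx": -0.05,"ty": -1.2,"tz": -0.29,"roll": 0,"hand": -1},
  {"tx": -0.08,"ty": -1.9,"tz": -0.29,"roll": 0,"hand": -1},
  {"tx": -0.08,"ty": -2.37,"tz": -0.29,"roll": 0,"hand": -1},
])

```text
time_s: 6.5
tcp_pos: [0.5691, -0.093, 0.061]
ee_rot: [[1.0, 0.001, -0.0], [0.001, -1.0, 0.0], [-0.0, -0.0, -1.0]]
force: [-0.2, 0.0, 0.1]
grip_width: 0.0005
grip_force: 0.0
```

Request:
arm_command([
  {"tx": 0,"ty": 0,"tz": 0,"roll": 0,"hand": -1},
  {"tx": 0,"ty": 0,"tz": 0.1,"roll": 0,"hand": -1},
  {"tx": 0,"ty": 0,"tz": 0.22,"roll": 0,"hand": -1},
  {"tx": 0,"ty": 0,"tz": 0.29,"roll": 0,"hand": -1},
  {"tx": 0,"ty": 0,"tz": 0.29,"roll": 0,"hand": -1},
])

```text
time_s: 7.0
tcp_pos: [0.5693, -0.0957, 0.0536]
ee_rot: [[1.0, -0.001, -0.0], [-0.001, -1.0, 0.0], [-0.0, -0.0, -1.0]]
force: [0.4, 0.6, 1.1]
grip_width: 0.0003
grip_force: 0.9
```

```bash
python3 look.py 265
```

```text
7.15 pos [569.3 -95.6  53.8] [0.  0.  0.1] F [0.17 0.08 1.48] [0.21 0.6  0.44] joint [ 3.500e-01 -5.896e+01 -3.062e+01  1.900e-01 -2.000e-02 -0.000e+00]
blue [[267.0, 167.9], [298.6, 171.3], [326.1, 187.5]]
red [[362.2, 192.8]]
white col [136, 134, 138, 142, 135, 102, 47, 36, 81, 120, 108, 91, 99, 98, 105, 103, 101, 104, 92, 80, 62, 68, 68, 61]
```

Request:
arm_command([
  {"tx": 0,"ty": 0,"tz": -0.29,"roll": 0,"hand": -1},
  {"tx": -0.2,"ty": -0.5,"tz": -0.29,"roll": 0,"hand": -1},
  {"tx": -0.5,"ty": -1.2,"tz": -0.29,"roll": 0,"hand": -1},
  {"tx": -0.75,"ty": -1.8,"tz": -0.29,"roll": 0,"hand": -1},
  {"tx": -0.87,"ty": -2.1,"tz": -0.29,"roll": 0,"hand": -1},
])

```text
time_s: 7.7
tcp_pos: [0.5466, -0.0407, 0.0611]
ee_rot: [[1.0, 0.001, -0.0], [0.001, -1.0, 0.0], [-0.0, -0.0, -1.0]]
force: [-0.0, -1.0, -0.1]
grip_width: 0.0001
grip_force: 0.0
```

Request:
arm_command([
  {"tx": 0,"ty": 0,"tz": 0,"roll": 0,"hand": -1},
  {"tx": 0,"ty": 0,"tz": 0.1,"roll": 0,"hand": -1},
  {"tx": 0,"ty": 0,"tz": 0.22,"roll": 0,"hand": -1},
  {"tx": 0,"ty": 0,"tz": 0.29,"roll": 0,"hand": -1},
  {"tx": 0,"ty": 0,"tz": 0.29,"roll": 0,"hand": -1},
])

```text
time_s: 8.2
tcp_pos: [0.5477, -0.0431, 0.0536]
ee_rot: [[1.0, -0.001, 0.0], [-0.001, -1.0, -0.0], [0.0, 0.0, -1.0]]
force: [0.7, 1.1, 2.6]
grip_width: 0.0004
grip_force: 0.9
```

```bash
python3 look.py 300
```

```text
8.35 pos [547.7 -43.1  53.8] [0.  0.  0.1] F [ 0.65 -0.12  2.07] [0.26 0.87 0.32] joint [  0.33 -55.36 -29.78   0.17   0.11  -0.  ]
blue [[265.8, 165.3], [299.4, 174.3], [326.1, 187.3]]
red [[362.3, 192.8]]
white col [138, 137, 138, 135, 136, 104, 53, 31, 57, 79, 93, 93, 97, 99, 104, 104, 99, 104, 97, 77, 65, 64, 62, 62]
```

Next is B3 (547.3, 14.8), a shift of 0, +58 mm.

Request:
arm_command([
  {"tx": 0,"ty": 0,"tz": -0.29,"roll": 0,"hand": -1},
  {"tx": 0,"ty": -0.5,"tz": -0.29,"roll": 0,"hand": -1},
  {"tx": -0.01,"ty": -1.2,"tz": -0.29,"roll": 0,"hand": -1},
  {"tx": -0.01,"ty": -1.9,"tz": -0.29,"roll": 0,"hand": -1},
  {"tx": -0.01,"ty": -2.32,"tz": -0.29,"roll": 0,"hand": -1},
])

```text
time_s: 8.9
tcp_pos: [0.5472, 0.0169, 0.0612]
ee_rot: [[1.0, 0.001, -0.0], [0.001, -1.0, 0.0], [-0.0, -0.0, -1.0]]
force: [-0.9, -0.4, 0.3]
grip_width: 0.0004
grip_force: 0.0
```

Request:
arm_command([
  {"tx": 0,"ty": 0,"tz": 0,"roll": 0,"hand": -1},
  {"tx": 0,"ty": 0,"tz": 0.1,"roll": 0,"hand": -1},
  {"tx": 0,"ty": 0,"tz": 0.22,"roll": 0,"hand": -1},
  {"tx": 0,"ty": 0,"tz": 0.29,"roll": 0,"hand": -1},
  {"tx": 0,"ty": 0,"tz": 0.29,"roll": 0,"hand": -1},
])

```text
time_s: 9.4
tcp_pos: [0.5474, 0.0148, 0.0536]
ee_rot: [[1.0, -0.001, -0.0], [-0.001, -1.0, -0.0], [-0.0, 0.0, -1.0]]
force: [-0.0, -0.9, 1.9]
grip_width: 0.0007
grip_force: 0.8
```

```bash
python3 look.py 326
```

```text
9.55 pos [547.4  14.8  53.8] [0.  0.  0.1] F [-0.37 -1.05  1.75] [0.43 0.41 0.39] joint [  0.5  -55.26 -30.1    0.25  -0.07  -0.  ]
blue [[265.7, 165.3], [298.6, 171.1], [326.4, 190.7]]
red [[362.3, 192.8]]
white col [138, 137, 138, 141, 140, 101, 49, 29, 55, 81, 95, 97, 100, 100, 105, 101, 109, 104, 92, 79, 71, 70, 62, 66]
```

Request:
arm_command([
  {"tx": 0,"ty": 0,"tz": -0.29,"roll": 0,"hand": -1},
  {"tx": -0.25,"ty": -0.5,"tz": -0.29,"roll": 0,"hand": -1},
  {"tx": -0.6,"ty": -1.2,"tz": -0.29,"roll": 0,"hand": -1},
  {"tx": -0.9,"ty": -1.8,"tz": -0.29,"roll": 0,"hand": -1},
  {"tx": -1.0,"ty": -2.04,"tz": -0.29,"roll": 0,"hand": -1},
])

```text
time_s: 10.1
tcp_pos: [0.5215, 0.0679, 0.0612]
ee_rot: [[1.0, 0.001, -0.0], [0.001, -1.0, 0.0], [-0.0, -0.0, -1.0]]
force: [-0.8, 0.4, -0.3]
grip_width: 0.0002
grip_force: 0.0
```

Request:
arm_command([
  {"tx": 0,"ty": 0,"tz": 0,"roll": 0,"hand": -1},
  {"tx": 0,"ty": 0,"tz": 0.1,"roll": 0,"hand": -1},
  {"tx": 0,"ty": 0,"tz": 0.22,"roll": 0,"hand": -1},
  {"tx": 0,"ty": 0,"tz": 0.29,"roll": 0,"hand": -1},
  {"tx": 0,"ty": 0,"tz": 0.29,"roll": 0,"hand": -1},
])

```text
time_s: 10.6
tcp_pos: [0.5225, 0.0659, 0.0536]
ee_rot: [[1.0, -0.001, 0.0], [-0.001, -1.0, -0.0], [0.0, 0.0, -1.0]]
force: [0.3, -1.2, 2.3]
grip_width: 0.0003
grip_force: 0.8
```

```bash
sed -i 's/90:190,x-50:x+50\],(600,600)/90:240,190:390],(800,600)/' look.py; python3 look.py
```

```text
10.75 pos [522.5  65.9  53.8] [0.  0.  0.1] F [ 0.33 -1.04  1.74] [0.09 0.54 0.9 ] joint [  0.48 -52.5  -29.38   0.23   0.08  -0.  ]
blue [[265.9, 165.3], [298.1, 171.6], [325.6, 187.8]]
red [[362.5, 196.6]]
white col [143, 145, 140, 142, 139, 104, 51, 23, 54, 83, 91, 97, 99, 102, 109, 105, 105, 105, 98, 76, 73, 68, 69, 65]
```

View pics/look.png

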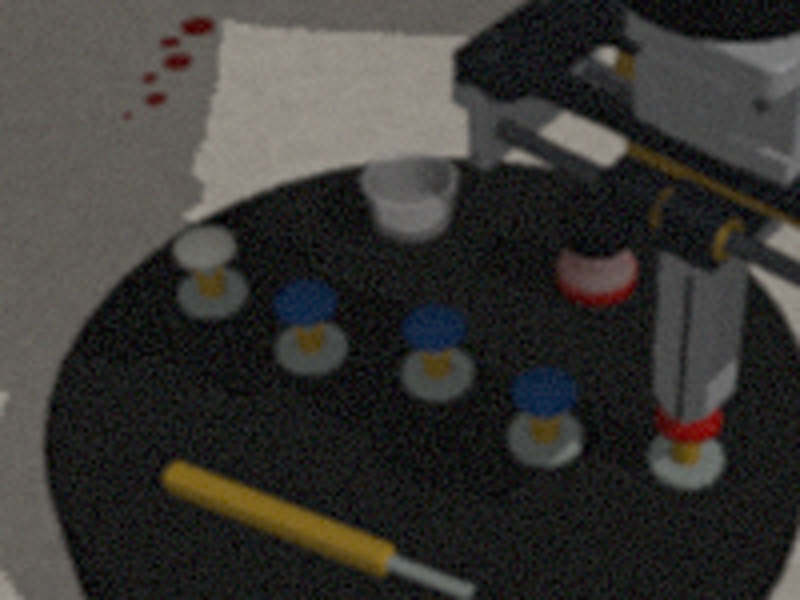

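The shut tips rest on the red dome at (690,420), which is dipped, and the other four domes stand free. The cup, jar and brush look undisturbed.

```bash
python3 -c "
from cell import bot
print(bot.finish_job())"
```

```text
the job is handed in; nothing more can be done
None
```

I touched all five badges in order, white to red, dipping each about 2–3 mm by force and camera. The tips passed about 5 mm above the badges between touches and still hold the red one slightly dipped; the other four are free, and the cup, jar and brush look unmoved. I handed the job in at about 11 s; no verdict came back.

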